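Unload the gluing stack of a model railway bridge

TASK

The glue on the model railway bridge has set: take the stack apart from the top, putting the round weight in the middle of the round black rubber mat, the square weight in the middle of the square black rubber mat and the wooden pressing block centred lengthwise across both bars of its wooden rest, and set the bridge into the gap of the railway module, down on both seats, with its track in line with the track on either side. Set each thing down upright, do not drop or tip anything, do not move the bridge while the pressing block is still on it, and leave the glue bottle and the solder spool alone.

Things in the scene. Friction and masses are not known exactly. Their poses are not given: they have to be found in the camera images.
- round_weight: Loose round steel weight with a knob, about 0.4 kg: body 44 mm diameter and 30 mm high, above it a neck of 16 mm and a knob of 24 mm diameter, 48 mm high in all. Origin: centre of the underside, z up. Stands on the pressing block beside the square weight (32 mm off the block's middle, towards either end), about 18 mm of air between the two.
- square_weight: Loose square steel weight, about 0.45 kg: 40 x 40 mm, 36 mm high, flat top with a small dark dot. Origin: centre of the underside, z up, x and y along its sides. Stands on the pressing block beside the round weight; its x axis starts within 0.15 rad of the block's.
- press_block: Loose pale wooden pressing block, about 80 g: 110 mm long (its x), 50 mm wide (its y), 18 mm high. Origin: centre of the underside, z up. Lies along the top of the bridge, its x roughly along the bridge's, overhanging the bridge's sides by about 5 mm; the two weights stand on it.
- bridge: Loose grey model railway girder bridge, about 140 g: 150 mm long (its x), 40 mm wide over the side girders (its y; tiny ribs add 1 mm a side), 30 mm high, with two rails along the top, alike both ways round. Origin: centre of the underside, z up. Starts at the bottom of the stack, on a fixed white gluing board (190 x 85 mm, top 12 mm above the table); about 20 mm of its track shows at each end.
- round_mat: Fixed round black rubber mat, 72 mm diameter, 5 mm thick: the place of the round weight. Origin: centre of the underside, on the table.
- square_mat: Fixed square black rubber mat, 68 x 68 mm, 5 mm thick: the place of the square weight. Origin: centre of the underside, on the table, x and y along its sides.
- bar_rest: Fixed wooden rest, the place of the pressing block: a dark plate 120 mm long (its x), 60 mm wide (its y), 4 mm thick, with two pale bars across it (14 mm wide, along y, at x = -38 and +38 mm) whose flat tops are 16 mm above the table. The block lies on both bars, lengthwise along x. Origin: centre of the underside, on the table.
- module: Fixed railway module for the bridge, 260 (its x) x 80 mm. At each end an embankment with track, rail tops 50 mm above the table, inner face 84 mm from the middle; inside each a flat seat 20 mm above the table, 50 to 84 mm from the middle; between them a valley floor at 8 mm. The bridge lies along x, ends on the seats, either way round, rails in line. Origin: centre of the underside, on the table.
- glue_bottle: Bystander: loose white glue bottle with an orange cap, 40 mm diameter, 110 mm high, standing at the far side. Origin: centre of the underside.
- solder_spool: Bystander: loose grey spool, 56 mm diameter, 46 mm high, standing at the far side. Origin: centre of the underside.
Mind the look-alikes: they are no part of the job. What is shaped like the press_block but green or turquoise is not meant.

How it is judged:
At the end, for the whole second after the job is handed in: Each weight on its mat within 14 mm of the centre; the block on both bars within 15 mm lengthwise, 13 mm sideways, 0.2 rad; the bridge on both seats, within 12.5 mm lengthwise, 10 mm sideways, 0.12 rad of the track line; all four upright within 0.09 rad and at rest (horizontal distance between round_weight and round_mat below 0.014 m and z of round_weight in the frame of round_mat between 0.001 and 0.009 m and horizontal distance between square_weight and square_mat below 0.014 m and z of square_weight in the frame of square_mat between 0.001 and 0.009 m and x of press_block in the frame of bar_rest between -0.015 and 0.015 m and y of press_block in the frame of bar_rest between -0.013 and 0.013 m and z of press_block in the frame of bar_rest between 0.012 and 0.02 m and angle between the x axis of press_block and the x axis of bar_rest, either way round below 0.2 rad and y of bridge in the frame of module between -0.01 and 0.01 m and x of bridge in the frame of module between -0.0125 and 0.0125 m and z of bridge in the frame of module between 0.016 and 0.024 m and angle between the x axis of bridge and the x axis of module, either way round below 0.12 rad and angle between each of round_weight, square_weight, press_block, bridge's own z axis and vertical below 0.09 rad and linear speed of each of round_weight, square_weight, press_block, bridge below 0.03 m/s); the robot touches nothing.
It fails at once if a thing is dropped or thrown (moves faster than 0.7 m/s, out of the fingers) ((linear speed of round_weight above 0.7 m/s and contact force between the fingers and round_weight below 0.05 N) or (linear speed of square_weight above 0.7 m/s and contact force between the fingers and square_weight below 0.05 N) or (linear speed of press_block above 0.7 m/s and contact force between the fingers and press_block below 0.05 N) or (linear speed of bridge above 0.7 m/s and contact force between the fingers and bridge below 0.05 N)).
It fails at once if the bridge is shifted by more than 40 mm with the pressing block still on it (distance of bridge from where it was at the start of the episode above 0.04 m and contact force between press_block and bridge above 0.2 N).
It fails at once if a thing of the stack is tipped over (angle between any of round_weight, square_weight, press_block, bridge's own z axis and vertical above 0.8 rad).
It fails at once if the glue bottle or the solder spool is shifted by more than 25 mm (distance of any of glue_bottle, solder_spool from where it was at the start of the episode above 0.025 m).
It also fails if it takes over 120 s, if anything falls off the work surface, if the arm or the gripper's body presses on something with over 40 N, if the wrist force passes 120 N, or if a joint passes its speed limit or range.

ROBOT

A 6-joint arm with a two-finger parallel gripper is mounted at the origin on the work surface. World frame = base frame: x ahead of the robot, y to its left, z up, the work surface at z = 0. Lengths are in m, angles in rad, forces in N, time in s.
With the tool pointing down it reaches from about 0.325 to 0.775 m from the base axis. Payload 9.3 kg.
Tool frame: the origin (TCP) lies on the centre line of the jaws, within the pads' length; the fingertips stand 8 mm ahead of it and the grasp point (between the pads) lies 11 mm behind it; z points along the fingers, y is the line along which they close (so a half turn about z gives the same grasp; the last joint's range is limited). The gripper opens to 85 mm and grips with 20 to 120 N. Pads are 22 mm wide; open, the fingers measure 114 mm over their backs; the gripper's body (76 mm by 85 mm) begins 54 mm behind the grasp point. The pads swing forward as they close: fully open they stand 13 mm farther back than shut.
Start: joints at [1.178, 0.259, 0.021, 1.334, 0, 1.418], TCP at [0.131, 0.534, 0.239] pointing down, gripper open.
Joint ranges: [-3.04, 3.04], [-0.91, 1.82], [-1.04, 1.36], [-1.92, 1.95], [-1.52, 1.45], [-3.14, 3.14]. Speed limits (rad/s): [2.22, 2.22, 2.79, 3.14, 3.14, 3.14].

INTERFACE

Orientations are given as a unit quaternion [x, y, z, w].
In Python, from cell import * gives the robot as it stands. The module is installed in compiled form; this text tells all that it offers.
- The arm moves only by the tool drive_tool, never from a script. Its argument "targets" is a list of rows, each an object with "gripper": the opening, from 0 (shut) to 1 (fully open); "linear": the shift along the world's x, y, z in mm, a list of three; "roll": the turn about the world's z in rad. In form: [{"gripper": gripper, "linear": [x, y, z], "roll": roll}, ...]. A call has 1 to 12 rows; each row is the pose to reach, as a shift and turn from the pose commanded when the call began; what a row does not reach only later rows make up. A row lasts 1/10 s, in which the tool goes at most 50 mm and 8.59 degrees, less where a joint would pass 70% of its speed; a pose out of reach is approached as far as the arm can. A call with a gripper value outside its range is refused whole. The fingers move at their own pace and stop on an object; the grip force is fixed at half the most. Time passes only in rows, so rows that repeat a pose let the fingers close. It gives the time, the measured TCP pose, the force, the opening and the grip force at its end, in the units of the state.
- state(): the state, without advancing time (a new reading comes with each control period).
- capture(name): name is "side" or "top"; returns the picture (420x560x3 uint8, red, green, blue); there is no depth.
- get_calibration(name): a dict with "mtx" (3x3 intrinsics, pixels), "origin" and "attitude" of the camera in the world. Camera axes: x right, y down, z forward; pixel columns grow to the right and rows downward; lengths in m; the calibration is good to about 2 mm. A picture is of the moment at which its call begins. get_calibration takes no time and is no camera call.
- finish_job(): hands the job in; it is judged then, once.
Trained networks look in the newest picture that a camera, given by its name, has taken for a name from the list of things; names that differ only in an ending like _2 or _b are one class to them, and where a whole thing is asked for, a point or a joint stands for the part that bears it (a point fixed in the world has none). Each returns a list of dicts, best first, with "conf" (0 to 1); they miss things now and then, are a little off and sometimes report something else, mostly with a low value. They report only what shows in the picture. A call takes as long as a camera call. They do not tell look-alikes from the thing itself.
- cut_out(camera, name): "pixels" (420x560 bool, what is visible of it) and "extent" ([centre column, centre row, width, height] in pixels, round what is visible of it).
The state is a dict: "clock": time; "q": joint angles; "joint_vel": joint speeds; "tau": joint torques, N m; "eef_pos": TCP position; "ee_rot": TCP orientation; "contact_force": force on the tool from outside, world axes, zero at the start; "ft_torque": the same for the moment, N m; "opening": finger opening in m; "grasp_force": force on a finger pad.
Only numpy, scipy, OpenCV 4.12 (cv2) and the standard library are available. Lean on these libraries where they do the work, as an engineer would, in place of code of your own. Each camera call takes 0.05 s, during which the arm holds its last target. There are 200 camera calls.

## Working session

There is one attempt and no reset: what is moved stays moved. The work goes in short steps, Python scripts to look and compute and a tool call to move; the robot and the scene stay as the last step left them, time stands still between calls to the robot, and variables do not carry over. Pictures are saved under pics/ and viewed, at most 14 in all, crops included, and the job is handed in when it is done.

Besides the shell and the picture viewer there is one more tool, called after "Call:" by a JSON object that holds its "method" and its "body". drive_tool: Moves the arm, as the interface text tells. Its arguments: {"type":"object","properties":{"targets":{"type":"array","items":{"type":"object","properties":{"gripper":{"type":"number"},"linear":{"type":"array","items":{"type":"number"}},"roll":{"type":"number"}}}}},"required":["targets"]}

```bash
mkdir -p pics; python3 - <<'E'
from cell import *
import cv2,numpy as np
np.set_printoptions(precision=4,suppress=True)
for c in("top","side"):
    im=capture(c); cv2.imwrite(f"pics/{c}0.png",im[:,:,::-1]); print(c,get_calibration(c))
    for n in "round_weight square_weight press_block bridge round_mat square_mat bar_rest module glue_bottle solder_spool".split():
        for d in cut_out(c,n)[:3]: print(n,round(d["conf"],2),np.round(d["extent"],1),d["pixels"].sum())
print(state())
E
```

```text
top {'mtx': array([[464.6878,   0.    , 275.6612],
       [  0.    , 464.6878, 214.2133],
       [  0.    ,   0.    ,   1.    ]]), 'origin': array([0.3995, 0.0592, 1.052 ]), 'attitude': array([ 0.7219, -0.6845,  0.0715, -0.072 ])}
round_weight 0.64 [159.2 289.4  21.3  18.4] 389
square_weight 0.81 [160.9 257.3  22.9  21.8] 402
press_block 0.82 [226.3 280.   49.   27.7] 1162
press_block 0.6 [101.4 270.4  42.   48.7] 1205
press_block 0.57 [160.7 271.8  33.2  53.2] 381
bridge 0.79 [164.6 275.9  31.9  70.4] 349
bridge 0.53 [294.6 184.8  53.8  32.7] 1250
round_mat 0.79 [317.4 290.8  32.6  30.2] 817
square_mat 0.69 [314.5 235.6  37.6  31.5] 908
bar_rest 0.68 [296.  182.6  52.6  32.5] 1290
bar_rest 0.16 [158.9 273.4  32.3  50.5] 457
module 0.85 [442.8 300.1  83.3 125. ] 5052
glue_bottle 0.74 [365.1 149.3  22.7  27. ] 395
solder_spool 0.6 [251.4 152.2  24.9  31.9] 578
side {'mtx': array([[449.927 ,   0.    , 281.7347],
       [  0.    , 449.927 , 214.0766],
       [  0.    ,   0.    ,   1.    ]]), 'origin': array([ 0.5743, -0.697 ,  0.6845]), 'attitude': array([ 0.8999, -0.0322,  0.0035, -0.4
[... 290 characters left out ...]
 0.68 [323.9 252.   28.6  35. ] 1034
module 0.85 [194.  383.6 176.6  72.9] 7684
module 0.37 [373.9 286.   18.9  54.3] 921
glue_bottle 0.84 [372.6 284.5  25.   49.7] 850
solder_spool 0.88 [345.2 214.8  26.3  29.7] 589
{'clock': 1.1, 'q': array([ 1.1784,  0.2586,  0.0215,  1.3337, -0.    ,  1.4182]), 'joint_vel': array([ 0.0008,  0.001 ,  0.0011,  0.0019, -0.001 ,  0.0017]), 'tau': array([  0.0027, -55.5398,  34.4738,   0.0015,  -0.    ,  -0.    ]), 'eef_pos': array([0.1306, 0.5343, 0.2393]), 'ee_rot': array([0.1196, 0.9928, 0.    , 0.    ]), 'contact_force': array([ 0.8049,  1.4104, -0.3394]), 'ft_torque': array([ 0.0072,  0.0405, -0.0409]), 'grasp_force': 0.0, 'opening': 0.08520717008561927}
```

View pics/top0.png

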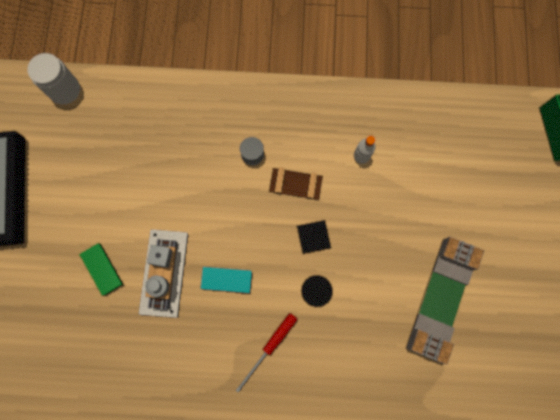

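View pics/side0.png

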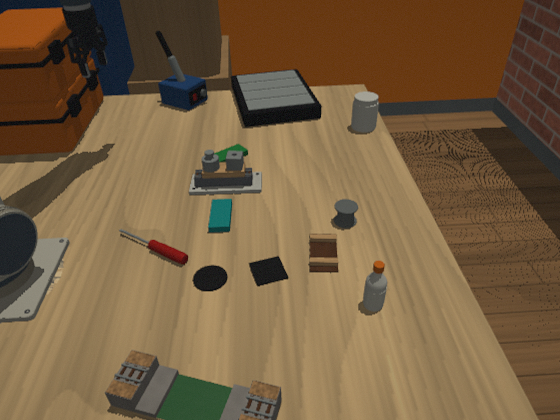

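The top view shows the stack at about (163,272), with the round weight at (157,288) and the square weight at (160,256). The round mat is at (317,291), the square mat at (314,237), the bar rest at (296,184) and the module at (445,301). The turquoise and green blocks are decoys. The side view agrees.

```bash
cat > h.py <<'E'
from cell import *
import cv2,numpy as np
from scipy.spatial.transform import Rotation as R
np.set_printoptions(precision=4,suppress=True)
def ray(c,uv):
    k=get_calibration(c);d=R.from_quat(k["attitude"]).as_matrix()@np.linalg.inv(k["mtx"])@np.array([uv[0],uv[1],1.]);return k["origin"],d
def at(c,uv,z):
    o,d=ray(c,uv);return (o+d*(z-o[2])/d[2])
def proj(c,P):
    k=get_calibration(c);q=(np.atleast_2d(P)-k["origin"])@R.from_quat(k["attitude"]).as_matrix()
    q=q@k["mtx"].T;return q[:,:2]/q[:,2:]
def tri(u1,u2):
    o1,d1=ray("top",u1);o2,d2=ray("side",u2)
    s=np.linalg.lstsq(np.c_[d1,-d2],o2-o1,rcond=None)[0]
    a,b=o1+s[0]*d1,o2+s[1]*d2;return (a+b)/2,np.linalg.norm(a-b)
def cen(m):
    ys,xs=np.nonzero(m);return np.array([xs.mean(),ys.mean()])
def rect(c,m,z):
    cs,_=cv2.findContours(m.astype(np.uint8),0,2);k=max(cs,key=cv2.contourArea)[:,0,:]
    P=np.array([at(c,p,z)[:2] for p in k]);(ce,wh,a)=cv2.minAreaRect((P*1000).astype(np.float32))
    if wh[0]<wh[1]: a+=90;wh=wh[::-1]
    return np.array(ce),np.array(wh),np.radians((a+90)%180-90)
E
python3 - <<'E'
from h import *
capture("top");capture("side")
M={}
for n in "round_weight square_weight press_block bridge round_mat square_mat bar_rest module glue_bottle solder_spool".split():
    for c in("top","side"):
        L=cut_out(c,n)
        if n=="press_block" and c=="top": L=[d for d in L if abs(d["extent"][0]-160)<12]
        if L: M[n,c]=L[0]["pixels"]
    if (n,"top") in M and (n,"side") in M:
        print(n,*tri(cen(M[n,"top"]),cen(M[n,"side"])))
for n,z in [("round_mat",.005),("square_mat",.005),("bar_rest",.01),("module",.03),("square_weight",.096),("round_weight",.09),("press_block",.06),("bridge",.042)]:
    for c in("top","side"):
        if (n,c) in M: print(n,c,*rect(c,M[n,c],z), at(c,cen(M[n,c]),z)[:2]*1000)
im=cv2.imread("pics/top0.png");s=cv2.imread("pics/side0.png")
f=lambda i,x,y,w,h,k:cv2.resize(i[y:y+h,x:x+w],(w*k,h*k),interpolation=2)
a=f(im,130,225,66,100,4);b=f(im,398,230,100,133,3);d=f(s,185,145,85,50,4)
o=np.zeros((600,800,3),np.uint8);o[:400,:264]=a;o[:399,270:570]=b;o[400:600,:340]=d
o[400:600,350:650]=f(s,100,345,200,75,2)[:150,:300].shape and cv2.resize(s[345:420,100:290],(300,200)) 
cv2.imwrite("pics/m1.png",o)
E
```

```text
round_weight [0.4354 0.3058 0.0737] 0.002641510437506603
square_weight [0.4986 0.3058 0.0727] 0.0009292065314244024
press_block [0.4676 0.3015 0.0395] 0.004216544939637875
bridge [0.4548 0.3122 0.0069] 0.011993806557911784
round_mat [ 0.4474 -0.0345 -0.003 ] 0.0014116196969895527
square_mat [ 0.5692 -0.0228 -0.0039] 0.0016142254822347699
module [ 0.4364 -0.3089  0.0259] 0.009532949880511841
glue_bottle [ 0.7703 -0.13    0.0409] 0.002206152322628959
solder_spool [0.586  0.0831 0.2334] 0.19734975174083866
round_mat top [446.5323 -34.6769] [69.7691 69.5609] 0.8278885656945263 [446.3498 -33.9538]
round_mat side [449.3994 -41.1689] [70.5276 70.3386] 1.4903342407803326 [449.5422 -42.0132]
square_mat top [566.7555 -22.5699] [70.1398 68.201 ] 0.23595129553581518 [566.9888 -22.2265]
square_mat side [570.3093 -29.6178] [71.6611 68.7086] -1.3189618220045511 [570.0708 -31.3318]
bar_rest side [692.7086  11.2653] [120.5063  60.8421] 1.4624265762432287 [691.7492   7.5361]
module top [ 444.6846 -310.7419] [265.4452  93.1052] -0.3434461810246352 [ 440.8482 -306.0833]
module side [ 442.8079 -316.2022] [273.7502 101.9028] -0.3410978055754033 [ 432.6591 -312.3552]
square_weight top [495.8672 299.5756] [47.4591 41.403 ] 1.4603061673833075 [495.8093 299.8043]
square_weight side [502.6395 269.5946] [93.6628 42.1857] -1.534861611771428 [501.9377 267.678 ]
round_weight top [433.8069 301.71  ] [49.6553 42.5028] -1.5177148948660342 [433.5196 301.4103]
round_weight side [440.3904 283.8894] [106.7786  40.3019] -1.4934857257457914 [440.3457 279.3761]
press_block top [466.505  303.4258] [108.9531  52.9854] -0.03619515553332143 [464.1693 296.2326]
press_block side [470.9109 283.2063] [112.3912  69.8597] -0.03371748361316621 [472.933  270.5355]
bridge top [402.2466 303.9476] [46.8784 29.1956] -1.472245368221485 [447.248  302.5994]
bridge side [467.5445 274.4872] [146.1125  75.2556] -0.02114776274215572 [466.4991 261.663 ]
```

View pics/m1.png

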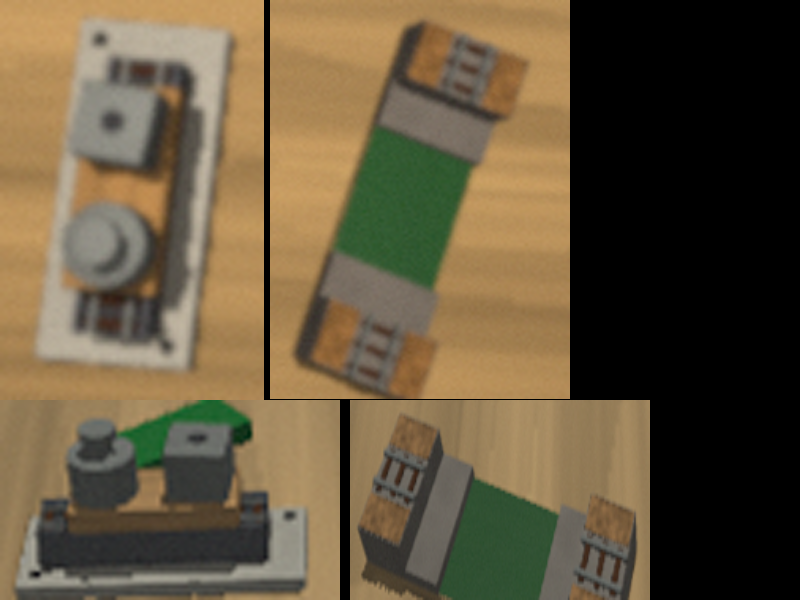

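The crops show the dot of the square weight, the knob, the bridge ends, the green valley and both embankment tracks clearly. I take hand-picked points as a check on the networks.

```bash
python3 - <<'E'
from h import *
def S(l,z):return np.array([at("top",(130+x/4-.4,225+y/4-.4),z)[:2]*1000 for x,y in l])
def Md(l,z):return np.array([at("top",(398+(x-270)/3-.3,230+y/3-.3),z)[:2]*1000 for x,y in l])
def SS(l,z):return np.array([at("side",(185+x/4-.4,145+(y-400)/4-.4),z)[:2]*1000 for x,y in l])
print("dot,knob top",S([(112,122)],.096),S([(97,243)],.108)); print("side",SS([(197,437)],.096),SS([(98,427)],.108))
b=S([(85,20),(230,35),(190,368),(38,358)],.012);print("board",b.mean(0),b)
b=S([(112,58),(187,66),(157,340),(77,333)],.042);d=(b[0]+b[1]-b[2]-b[3])/2;print("bridge",b.mean(0),np.hypot(*d),np.arctan2(d[1],d[0]))
p=S([(72,285),(157,296)],.06);print("press lower end",p)
g=Md([(373,125),(473,163),(436,290),(333,252)],.008);d=(g[0]+g[1]-g[2]-g[3])/2;print("green",g.mean(0),np.hypot(*d),np.arctan2(d[1],d[0]))
t=Md([(468,68),(374,352)],.05);d=t[0]-t[1];print("tracks",t.mean(0),np.hypot(*d),np.arctan2(d[1],d[0]))
s=np.array([at("side",(100+(x-350)*.6333,345+(y-400)*.375),.05)[:2]*1000 for x,y in [(399,475),(608,555)]]);print("tracks side",s.mean(0),s[0]-s[1])
im=cv2.imread("pics/top0.png");print("tri dot",tri((130+112/4-.4,225+122/4-.4),(185+197/4-.4,145+37/4-.4)),"knob",tri((130+97/4-.4,225+243/4-.4),(185+98/4-.4,145+27/4-.4)))
h=cv2.cvtColor(im,cv2.COLOR_BGR2HSV)
# bar rest/mats by darkness
g=im.max(2)
for n,(x,y,w,hh),z in [("round",(295,268,45,45),.005),("square",(293,215,44,44),.005)]:
    m=np.zeros(g.shape,bool);m[y:y+hh,x:x+w]=g[y:y+hh,x:x+w]<70;print(n,*rect("top",m,z),m.sum())
capture("top");L=cut_out("top","bar_rest")
print("rest top",*rect("top",L[0]["pixels"],.01),at("top",cen(L[0]["pixels"]),.01))
o=np.zeros((400,600,3),np.uint8);o[:,:]=cv2.resize(im[150:216,258:357],(600,400),interpolation=2);cv2.imwrite("pics/rest.png",o)
E
```

```text
dot,knob top [[497.4216 303.6196]] [[435.1177 301.7368]]
side [[500.3387 300.4457]] [[439.2207 298.4533]]
board [467.7411 307.6496] [[562.9394 346.3734]
 [558.7541 263.6079]
 [374.1619 268.6295]
 [375.1089 351.9878]]
bridge [463.0159 301.6274] 147.74598458555826 -0.017149224361886473
press lower end [[414.4916 324.8605]
 [411.1838 279.7618]]
green [ 443.6385 -312.8445] 98.73966122104288 -0.3112641755171088
tracks [ 442.3828 -310.7455] 214.10903006675744 -0.33804289358349005
tracks side [ 450.6923 -313.8339] [-207.71     65.2316]
tri dot (array([0.4989, 0.3045, 0.0933]), np.float64(0.002360992065653026)) knob (array([0.4369, 0.3028, 0.1052]), np.float64(0.0034250840381875773))
round [447.0602 -34.1645] [64.8059 63.7626] -1.5179942604643835 712
square [567.9756 -23.0824] [63.5346 63.4268] 0.2509099717731676 768
rest top [689.9044  23.3448] [123.4819  66.4196] 1.4591536844215758 [0.689  0.0233 0.01  ]
```

View pics/rest.png

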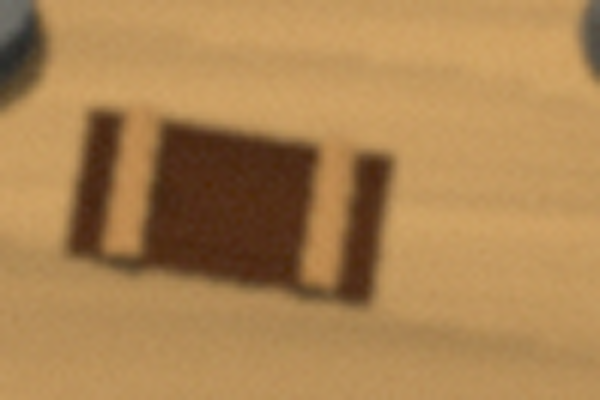

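Call:
{"method": "drive_tool", "body": {"targets": [{"gripper":1,"linear":[40,-30,-5],"roll":0.05},{"gripper":1,"linear":[80,-60,-10],"roll":0.1},{"gripper":1,"linear":[120,-90,-15],"roll":0.15},{"gripper":1,"linear":[160,-120,-20],"roll":0.2},{"gripper":1,"linear":[200,-150,-25],"roll":0.22},{"gripper":1,"linear":[240,-180,-40],"roll":0.22},{"gripper":1,"linear":[275,-210,-60],"roll":0.22},{"gripper":1,"linear":[306,-234,-80],"roll":0.22},{"gripper":1,"linear":[306,-234,-100],"roll":0.22},{"gripper":1,"linear":[306,-234,-105],"roll":0.22},{"gripper":1,"linear":[306,-234,-105],"roll":0.22}]}}

```text
clock: 3.4
eef_pos: [0.436, 0.3002, 0.1339]
ee_rot: [0.01, 1.0, -0.0, -0.001]
contact_force: [0.4, 0.4, 1.0]
opening: 0.0852
grasp_force: 0.0
```

```bash
python3 - <<'E'
from h import *
s=capture("side")[:,:,::-1];t=capture("top")[:,:,::-1];st=state();print(st["eef_pos"],st["ee_rot"],st["q"])
p=st["eef_pos"]
for c in("side","top"):print(c,proj(c,[p,p+[0,.0425,0],p-[0,.0425,0]]))
o=np.hstack([cv2.resize(s[110:210,170:270],(400,400),interpolation=2),cv2.resize(t[225:325,110:210],(400,400),interpolation=2)]);cv2.imwrite("pics/g1.png",o)
E
```

```text
[0.4364 0.301  0.1353] [0.0093 1.     0.0003 0.0005] [ 0.4454  0.2768 -0.2259  1.067   0.0001  0.464 ]
side [[206.687  141.3329]
 [207.8436 133.1423]
 [205.4593 150.026 ]]
top [[150.7682 283.983 ]
 [129.062  282.8183]
 [172.4868 285.1484]]
```

View pics/g1.png

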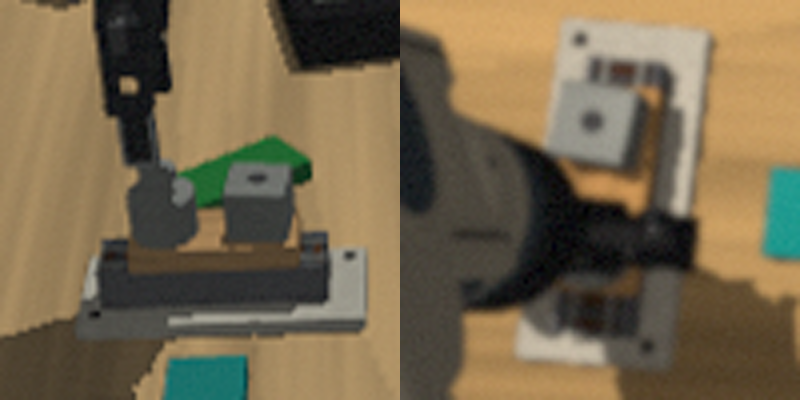

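The gripper stands over the round weight. The near finger is at crop (142,163) in the side view, as projected. So I descend and grip.

Call:
{"method": "drive_tool", "body": {"targets": [{"gripper":1,"linear":[1,0,-20],"roll":0},{"gripper":1,"linear":[1,0,-40],"roll":0},{"gripper":1,"linear":[1,0,-55],"roll":0},{"gripper":1,"linear":[1,0,-61],"roll":0},{"gripper":1,"linear":[1,0,-61],"roll":0},{"gripper":0.4,"linear":[1,0,-61],"roll":0},{"gripper":0.4,"linear":[1,0,-61],"roll":0},{"gripper":0.4,"linear":[1,0,-61],"roll":0},{"gripper":0.4,"linear":[1,0,-61],"roll":0},{"gripper":0.4,"linear":[1,0,-61],"roll":0},{"gripper":0.4,"linear":[1,0,-61],"roll":0},{"gripper":0.4,"linear":[1,0,-61],"roll":0}]}}

```text
clock: 4.7
eef_pos: [0.4381, 0.3008, 0.0745]
ee_rot: [0.01, 1.0, 0.001, 0.001]
contact_force: [-2.1, 0.4, 7.9]
opening: 0.042
grasp_force: 60.4
```

Call:
{"method": "drive_tool", "body": {"targets": [{"gripper":0.4,"linear":[0,0,5],"roll":0},{"gripper":0.4,"linear":[0,0,15],"roll":0},{"gripper":0.4,"linear":[0,0,30],"roll":0},{"gripper":0.4,"linear":[0,0,50],"roll":0},{"gripper":0.4,"linear":[0,0,70],"roll":0},{"gripper":0.4,"linear":[0,0,70],"roll":0},{"gripper":0.4,"linear":[0,0,70],"roll":0}]}}

```text
clock: 5.4
eef_pos: [0.4377, 0.3002, 0.1433]
ee_rot: [0.01, 1.0, 0.0, 0.0]
contact_force: [-0.8, -0.5, -2.9]
opening: 0.0419
grasp_force: 61.3
```

```bash
python3 - <<'E'
from h import *
s=capture("side")[:,:,::-1];t=capture("top")[:,:,::-1];st=state();print(st["eef_pos"],st["ee_rot"],st["contact_force"],st["opening"])
for n in("round_weight","square_weight"):
    for d in cut_out("side",n)[:1]:print(n,d["extent"])
o=np.hstack([cv2.resize(s[80:210,150:280],(400,400),interpolation=2),cv2.resize(t[225:325,110:210],(400,400),interpolation=2)]);cv2.imwrite("pics/g2.png",o)
E
```

```text
[0.4371 0.3    0.1423] [ 0.0099  1.     -0.0004 -0.0007] [ 0.755  -0.0441 -3.4   ] 0.042069638974395376
round_weight [209.4, 141.4, 22.3, 18.7]
square_weight [234.4, 161.8, 17.5, 20.8]
```

View pics/g2.png

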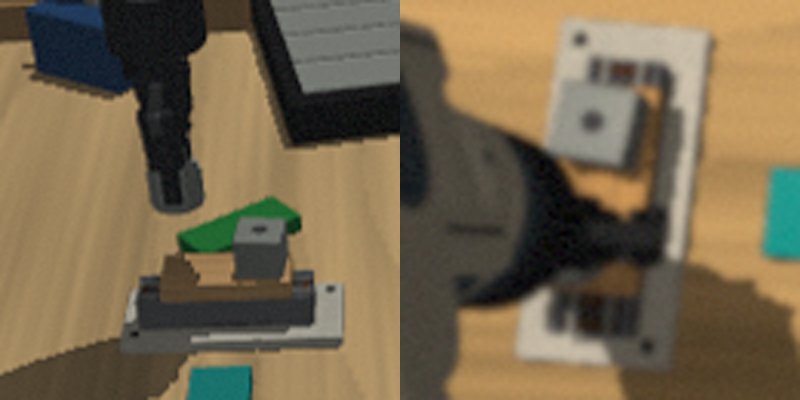

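The round weight is held, with finger column 172 and weight column 175 in the crop. I carry it over the mat and check there.

Call:
{"method": "drive_tool", "body": {"targets": [{"gripper":0.4,"linear":[1,-20,0],"roll":0},{"gripper":0.4,"linear":[2,-60,0],"roll":0},{"gripper":0.4,"linear":[4,-100,0],"roll":0},{"gripper":0.4,"linear":[5,-140,0],"roll":0},{"gripper":0.4,"linear":[6,-180,0],"roll":0},{"gripper":0.4,"linear":[8,-220,0],"roll":0},{"gripper":0.4,"linear":[9,-260,0],"roll":0},{"gripper":0.4,"linear":[10,-300,-10],"roll":0},{"gripper":0.4,"linear":[11,-325,-30],"roll":0},{"gripper":0.4,"linear":[11,-338,-60],"roll":0},{"gripper":0.4,"linear":[11,-338,-90],"roll":0},{"gripper":0.4,"linear":[11,-338,-100],"roll":0}]}}

```text
clock: 6.8
eef_pos: [0.4468, -0.0378, 0.0406]
ee_rot: [0.011, 1.0, 0.001, -0.002]
contact_force: [0.2, -0.1, -2.1]
opening: 0.0421
grasp_force: 61.7
```

```bash
python3 - <<'E'
from h import *
s=capture("side")[:,:,::-1];t=capture("top")[:,:,::-1];st=state();p=st["eef_pos"];print(p,st["ee_rot"],st["q"],st["contact_force"])
m=cut_out("side","round_mat");print([ (d["conf"],d["extent"]) for d in m[:1]])
m=cut_out("side","round_weight");print([ (d["conf"],d["extent"]) for d in m[:1]])
# where would the weight's underside centre project if set straight down
q=p+[.0015,0,0];q[2]=.005;print("side",proj("side",q),"top",proj("top",q))
o=np.hstack([cv2.resize(s[220:320,160:260],(400,400),interpolation=2),cv2.resize(t[240:340,265:365],(400,400),interpolation=2)]);cv2.imwrite("pics/g3.png",o)
E
```

```text
[ 0.4476 -0.0374  0.0421] [ 0.0099  0.9999  0.0005 -0.0017] [-0.2706  0.2466 -0.5488  0.7789  0.     -0.2508] [ 0.1077  0.5562 -1.353 ]
[(0.64, [210.3, 278.8, 33.8, 26.4])]
[(0.74, [214.5, 268.4, 16.4, 22.7])]
side [[209.3439 276.805 ]] top [[317.9913 289.5663]]
```

View pics/g3.png

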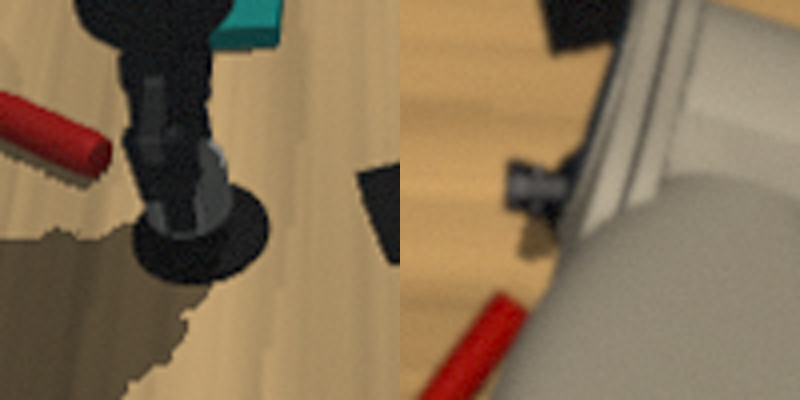

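```bash
python3 - <<'E'
from h import *
p=np.array([.4491,-.0374,0])
for z in(.005,.028,.058):print(z,proj("side",p+[0,0,z]),proj("side",p+[-.022,0,z]),proj("side",p+[.022,0,z]))
for y in(-.036,-.04,-.044):print(y,proj("side",[.4495,y,.005]),proj("side",[.4495,y-.036,.005])[0,1],proj("side",[.4495,y+.036,.005])[0,1])
E
```

```text
0.005 [[209.3493 276.8067]] [[198.71   277.4393]] [[219.9715 276.175 ]]
0.028 [[207.9797 268.9735]] [[197.1738 269.6096]] [[218.7679 268.3385]]
0.058 [[206.1279 258.383 ]] [[195.0967 259.0234]] [[217.1407 257.7436]]
-0.036 [[209.5861 276.3045]] 289.29808358786966 264.07074876941124
-0.04 [[209.4615 277.7094]] 290.7918042591075 265.3946107147905
-0.044 [[209.336  279.1239]] 292.2959048487754 266.7271307366786
```

The side image bears out the projection to within 1 px in column. A small correction, then lower.

Call:
{"method": "drive_tool", "body": {"targets": [{"gripper":0.4,"linear":[2,1,-8],"roll":0},{"gripper":0.4,"linear":[2,1,-15],"roll":0},{"gripper":0.4,"linear":[2,1,-20],"roll":0},{"gripper":0.4,"linear":[2,1,-23],"roll":0},{"gripper":0.4,"linear":[2,1,-25],"roll":0},{"gripper":0.4,"linear":[2,1,-25],"roll":0},{"gripper":0.4,"linear":[2,1,-25],"roll":0}]}}

```text
clock: 7.7
eef_pos: [0.4505, -0.0366, 0.0195]
ee_rot: [0.01, 1.0, -0.0, 0.0]
contact_force: [-6.7, 1.6, 19.7]
opening: 0.0422
grasp_force: 64.2
```

Touchdown. I release and go up, then back to the square weight.

Call:
{"method": "drive_tool", "body": {"targets": [{"gripper":0.6,"linear":[0,0,1],"roll":0},{"gripper":1,"linear":[0,0,1],"roll":0},{"gripper":1,"linear":[0,0,1],"roll":0},{"gripper":1,"linear":[0,0,1],"roll":0},{"gripper":1,"linear":[0,0,1],"roll":0},{"gripper":1,"linear":[0,0,40],"roll":0},{"gripper":1,"linear":[0,0,80],"roll":0},{"gripper":1,"linear":[0,0,120],"roll":0},{"gripper":1,"linear":[0,40,125],"roll":0},{"gripper":1,"linear":[10,90,125],"roll":0},{"gripper":1,"linear":[20,140,125],"roll":0},{"gripper":1,"linear":[30,190,125],"roll":0}]}}

```text
clock: 8.9
eef_pos: [0.4802, 0.1521, 0.1435]
ee_rot: [0.01, 1.0, 0.0, 0.0]
contact_force: [0.9, -0.9, 0.1]
opening: 0.0857
grasp_force: 0.0
```

Call:
{"method": "drive_tool", "body": {"targets": [{"gripper":1,"linear":[5,40,0],"roll":0},{"gripper":1,"linear":[10,80,0],"roll":0},{"gripper":1,"linear":[15,120,0],"roll":0},{"gripper":1,"linear":[19,148,0],"roll":0},{"gripper":1,"linear":[19,148,0],"roll":0},{"gripper":1,"linear":[19,148,0],"roll":0}]}}

```text
clock: 9.5
eef_pos: [0.4987, 0.2987, 0.1427]
ee_rot: [0.009, 1.0, -0.0, -0.0]
contact_force: [0.3, -0.4, 0.5]
opening: 0.0848
grasp_force: 0.0
```

```bash
python3 - <<'E'
from h import *
s=capture("side")[:,:,::-1];capture("top");st=state();p=st["eef_pos"];print(p,st["ee_rot"])
for n in("round_mat","round_weight","square_weight"):
    m=cut_out("side",n);print(n,[ (d["conf"],d["extent"]) for d in m[:1]])
for c in("side","top"):
    m=cut_out(c,"press_block");print(c,[(d["conf"],np.round(d["extent"])) for d in m])
print(proj("side",[.500,.301,.06]),proj("side",[.451,-.037,.02]))
o=np.hstack([cv2.resize(s[225:325,160:260],(400,400),interpolation=2),cv2.resize(s[120:220,170:270],(400,400),interpolation=2)]);cv2.imwrite("pics/g4.png",o)
E
```

```text
[0.4988 0.2976 0.1431] [ 0.0101  0.9999 -0.0002 -0.0003]
round_mat [(0.89, [209.7, 279.8, 37.6, 24.4])]
round_weight [(0.96, [209.6, 271.4, 26.6, 28.1])]
square_weight [(0.73, [233.9, 158.8, 15.9, 17.7])]
side [(0.87, array([227., 155.,  47.,  22.])), (0.86, array([222., 170.,  42.,  17.])), (0.59, array([220., 214.,  23.,  39.]))]
top [(0.85, array([226., 280.,  49.,  30.])), (0.82, array([158., 280.,  30.,  35.]))]
[[234.9445 165.773 ]] [[209.4009 271.5308]]
```

View pics/g4.png

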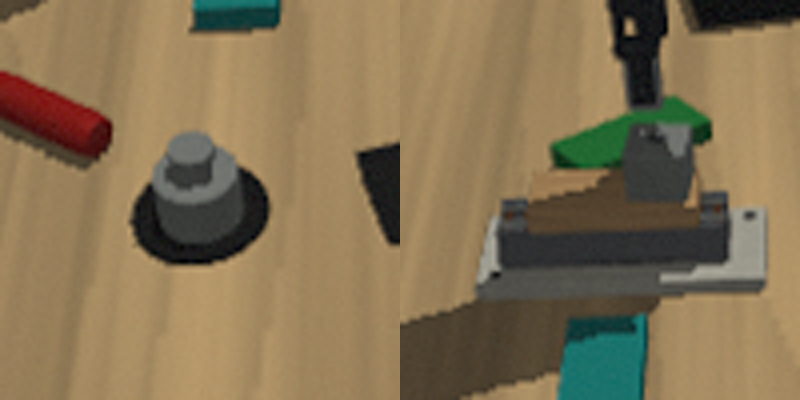

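The round weight stands centred: weight base at about (197,212), mat at (201,213) in the crop. The gripper is over the square weight, so I descend and grip.

Call:
{"method": "drive_tool", "body": {"targets": [{"gripper":1,"linear":[1,3,-20],"roll":0},{"gripper":1,"linear":[1,3,-40],"roll":0},{"gripper":1,"linear":[1,3,-58],"roll":0},{"gripper":1,"linear":[1,3,-68],"roll":0},{"gripper":1,"linear":[1,3,-68],"roll":0},{"gripper":0.35,"linear":[1,3,-68],"roll":0},{"gripper":0.35,"linear":[1,3,-68],"roll":0},{"gripper":0.35,"linear":[1,3,-68],"roll":0},{"gripper":0.35,"linear":[1,3,-68],"roll":0},{"gripper":0.35,"linear":[1,3,-68],"roll":0},{"gripper":0.35,"linear":[1,3,-68],"roll":0},{"gripper":0.35,"linear":[1,3,-68],"roll":0}]}}

```text
clock: 11.05
eef_pos: [0.5007, 0.3018, 0.0764]
ee_rot: [0.01, 1.0, 0.001, 0.001]
contact_force: [0.3, 2.0, 4.6]
opening: 0.0401
grasp_force: 57.7
```

Call:
{"method": "drive_tool", "body": {"targets": [{"gripper":0.35,"linear":[0,0,3],"roll":0},{"gripper":0.35,"linear":[0,0,10],"roll":0},{"gripper":0.35,"linear":[0,0,25],"roll":0},{"gripper":0.35,"linear":[0,0,45],"roll":0},{"gripper":0.35,"linear":[0,0,65],"roll":0},{"gripper":0.35,"linear":[0,0,70],"roll":0},{"gripper":0.35,"linear":[0,0,70],"roll":0}]}}

```text
clock: 11.75
eef_pos: [0.5002, 0.3014, 0.1457]
ee_rot: [0.01, 1.0, 0.0, 0.0]
contact_force: [0.1, -0.6, -5.3]
opening: 0.0399
grasp_force: 59.1
```

Call:
{"method": "drive_tool", "body": {"targets": [{"gripper":0.35,"linear":[5,-20,0],"roll":0},{"gripper":0.35,"linear":[14,-60,0],"roll":0},{"gripper":0.35,"linear":[22,-100,0],"roll":0},{"gripper":0.35,"linear":[30,-140,0],"roll":0},{"gripper":0.35,"linear":[40,-180,0],"roll":0},{"gripper":0.35,"linear":[50,-220,0],"roll":0},{"gripper":0.35,"linear":[60,-260,0],"roll":0},{"gripper":0.35,"linear":[66,-295,-10],"roll":0},{"gripper":0.35,"linear":[70,-318,-35],"roll":0},{"gripper":0.35,"linear":[70,-326,-70],"roll":0},{"gripper":0.35,"linear":[70,-326,-95],"roll":0},{"gripper":0.35,"linear":[70,-326,-100],"roll":0}]}}

```text
clock: 12.95
eef_pos: [0.5673, -0.0247, 0.0412]
ee_rot: [0.01, 1.0, 0.001, -0.004]
contact_force: [-0.8, -0.9, -4.8]
opening: 0.0397
grasp_force: 59.7
```

```bash
python3 - <<'E'
from h import *
s=capture("side")[:,:,::-1];st=state();p=st["eef_pos"];print(p,st["ee_rot"])
for n in("square_mat","square_weight"):
    m=cut_out("side",n);print(n,[ (d["conf"],d["extent"]) for d in m[:1]])
q=p.copy()
for z in(.005,.032):
    q[2]=z;print(z,proj("side",q),proj("side",q+[-.02,-.02,0]),proj("side",q+[.02,-.02,0]))
cv2.imwrite("pics/g5.png",cv2.resize(s[220:320,220:320],(500,500),interpolation=2))
E
```

```text
[ 0.5681 -0.0245  0.0423] [ 0.0101  0.9999  0.0005 -0.0028]
square_mat [(0.92, [266.5, 272.1, 39.8, 30.5])]
square_weight [(0.71, [263.4, 258.3, 16.1, 17.6])]
0.005 [[266.4027 268.9845]] [[257.0883 276.4578]] [[276.3637 275.308 ]]
0.032 [[265.8427 259.7633]] [[256.3475 267.2091]] [[275.977 266.052]]
```

View pics/g5.png

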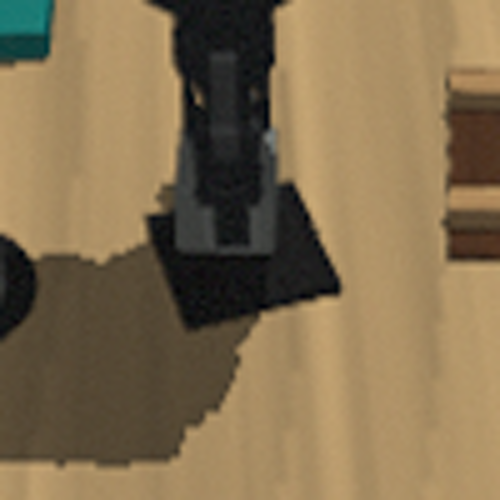

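The mat centre is at crop (242,254) and the weight would land about 5 mm short in x. I correct and lower.

Call:
{"method": "drive_tool", "body": {"targets": [{"gripper":0.35,"linear":[3,2,-8],"roll":0},{"gripper":0.35,"linear":[3,2,-15],"roll":0},{"gripper":0.35,"linear":[3,2,-20],"roll":0},{"gripper":0.35,"linear":[3,2,-23],"roll":0},{"gripper":0.35,"linear":[3,2,-25],"roll":0},{"gripper":0.35,"linear":[3,2,-25],"roll":0},{"gripper":0.35,"linear":[3,2,-25],"roll":0}]}}

```text
clock: 13.8
eef_pos: [0.573, -0.0224, 0.0215]
ee_rot: [0.01, 1.0, 0.0, 0.0]
contact_force: [-5.1, 1.6, 6.9]
opening: 0.0398
grasp_force: 61.2
```

Call:
{"method": "drive_tool", "body": {"targets": [{"gripper":0.6,"linear":[0,0,1],"roll":0},{"gripper":1,"linear":[0,0,1],"roll":0},{"gripper":1,"linear":[0,0,1],"roll":0},{"gripper":1,"linear":[0,0,1],"roll":0},{"gripper":1,"linear":[0,0,1],"roll":0},{"gripper":1,"linear":[0,0,40],"roll":0},{"gripper":1,"linear":[0,0,80],"roll":0},{"gripper":1,"linear":[0,0,120],"roll":0},{"gripper":1,"linear":[0,0,125],"roll":0},{"gripper":1,"linear":[0,0,125],"roll":0}]}}

```text
clock: 14.8
eef_pos: [0.5736, -0.0228, 0.1464]
ee_rot: [0.01, 1.0, -0.0, 0.001]
contact_force: [0.1, 0.1, -0.6]
opening: 0.0855
grasp_force: 0.0
```

```bash
python3 - <<'E'
from h import *
s=capture("side")[:,:,::-1];t=capture("top")[:,:,::-1];st=state();p=st["eef_pos"];print(p,st["ee_rot"])
for n in("square_weight",):
    m=cut_out("side",n);print(n,[ (d["conf"],d["extent"]) for d in m[:1]])
P=[d for d in cut_out("top","press_block") if abs(d["extent"][0]-160)<15]
if P: print("top",*rect("top",P[0]["pixels"],.06))
P=[d for d in cut_out("side","press_block") if abs(d["extent"][1]-170)<10]
if P: print("side",P[0]["extent"])
o=np.hstack([cv2.resize(s[145:220,185:285],(400,300),interpolation=2),cv2.resize(t[225:325,110:210],(400,400),interpolation=2)[:300]]) if 0 else np.zeros((600,800,3),np.uint8)
o[:400,:400]=cv2.resize(s[145:205,185:265],(533,400),interpolation=2)[:,:400]*0+cv2.resize(s[140:220,185:265],(400,400),interpolation=2)
o[:600,400:]=cv2.resize(t[225:325,130:197],(400,600),interpolation=2)
o[400:,:400]=cv2.resize(s[240:290,220:320],(400,200),interpolation=2)
cv2.imwrite("pics/g6.png",o)
E
```

```text
[ 0.5725 -0.0226  0.1441] [ 0.0099  1.      0.0001 -0.0008]
square_weight [(0.7, [269.4, 265.2, 19.2, 25.4])]
top [466.2199 303.1866] [109.021   52.6972] -0.022923958031184067
side [222.4, 170.8, 41.9, 20.9]
```

View pics/g6.png

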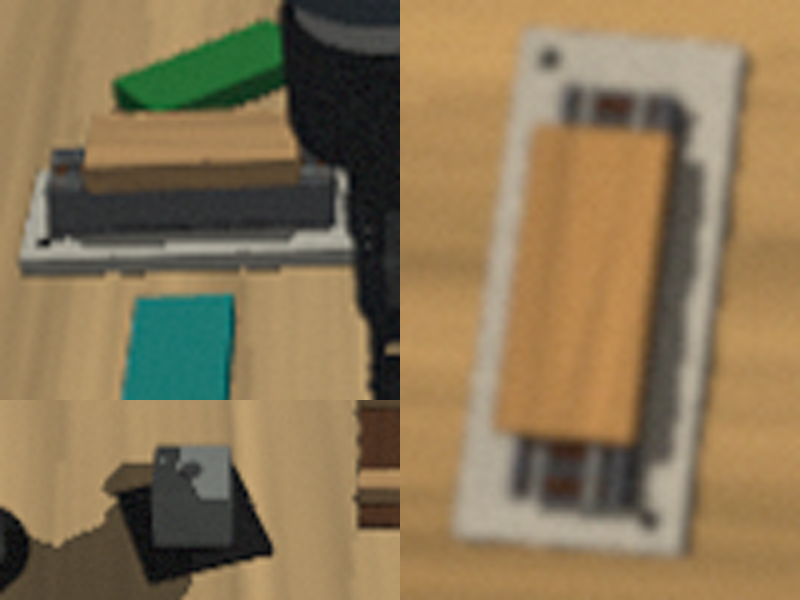

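The square weight stands centred on its mat. The block is clear, with its centre near (470,301) mm and its angle about -0.02. I go there.

Call:
{"method": "drive_tool", "body": {"targets": [{"gripper":1,"linear":[-15,45,0],"roll":0},{"gripper":1,"linear":[-30,90,0],"roll":0},{"gripper":1,"linear":[-45,135,0],"roll":0},{"gripper":1,"linear":[-60,180,0],"roll":0},{"gripper":1,"linear":[-75,225,0],"roll":0},{"gripper":1,"linear":[-90,270,0],"roll":0},{"gripper":1,"linear":[-100,310,0],"roll":0},{"gripper":1,"linear":[-103,324,-20],"roll":0},{"gripper":1,"linear":[-103,324,-45],"roll":0},{"gripper":1,"linear":[-103,324,-70],"roll":0},{"gripper":1,"linear":[-103,324,-70],"roll":0},{"gripper":1,"linear":[-103,324,-70],"roll":0}]}}

```text
clock: 16.25
eef_pos: [0.4698, 0.3012, 0.0749]
ee_rot: [0.01, 1.0, -0.0, -0.001]
contact_force: [0.2, -0.1, 0.4]
opening: 0.0854
grasp_force: 0.0
```

Call:
{"method": "drive_tool", "body": {"targets": [{"gripper":1,"linear":[0,0,-12],"roll":0},{"gripper":1,"linear":[0,0,-20],"roll":0},{"gripper":1,"linear":[0,0,-25],"roll":0},{"gripper":1,"linear":[0,0,-25],"roll":0},{"gripper":0.45,"linear":[0,0,-25],"roll":0},{"gripper":0.45,"linear":[0,0,-25],"roll":0},{"gripper":0.45,"linear":[0,0,-25],"roll":0},{"gripper":0.45,"linear":[0,0,-25],"roll":0},{"gripper":0.45,"linear":[0,0,-25],"roll":0},{"gripper":0.45,"linear":[0,0,-25],"roll":0},{"gripper":0.45,"linear":[0,0,-25],"roll":0}]}}

```text
clock: 17.35
eef_pos: [0.4704, 0.3016, 0.051]
ee_rot: [0.01, 1.0, 0.0, 0.001]
contact_force: [-1.1, -0.0, 4.6]
opening: 0.0484
grasp_force: 62.6
```

Call:
{"method": "drive_tool", "body": {"targets": [{"gripper":0.45,"linear":[0,0,2],"roll":0},{"gripper":0.45,"linear":[0,0,6],"roll":0},{"gripper":0.45,"linear":[0,0,15],"roll":0},{"gripper":0.45,"linear":[0,0,30],"roll":0},{"gripper":0.45,"linear":[0,0,50],"roll":0},{"gripper":0.45,"linear":[0,0,75],"roll":0},{"gripper":0.45,"linear":[0,0,75],"roll":0},{"gripper":0.45,"linear":[0,0,75],"roll":0}]}}

```text
clock: 18.15
eef_pos: [0.4703, 0.3014, 0.1259]
ee_rot: [0.01, 1.0, 0.0, 0.001]
contact_force: [0.2, 0.3, -0.8]
opening: 0.0484
grasp_force: 62.0
```

```bash
python3 - <<'E'
from h import *
s=capture("side")[:,:,::-1];t=capture("top")[:,:,::-1];st=state();p=st["eef_pos"];print(p,st["ee_rot"],st["opening"],st["contact_force"])
for h in(.445,.525): pass
for dx in(-.055,0,.055):
    print(dx,proj("side",p+[dx,-.025,-.008])[0],proj("side",p+[dx,-.025,.01])[0])
o=np.zeros((500,800,3),np.uint8)
o[:400,:400]=cv2.resize(s[110:210,175:275],(400,400),interpolation=2)
o[:500,400:]=cv2.resize(s[200:325,290:390],(400,500),interpolation=2)
cv2.imwrite("pics/g7.png",o)
E
```

```text
[0.4696 0.3011 0.1247] [ 0.0099  1.     -0.0002 -0.0005] 0.04877207174426596 [-0.0121 -0.7848 -0.8563]
-0.055 [198.0627 153.4078] [197.0495 147.0133]
0 [220.4325 152.2878] [219.6486 145.8928]
0.055 [242.7266 151.1716] [242.1705 144.7761]
```

View pics/g7.png

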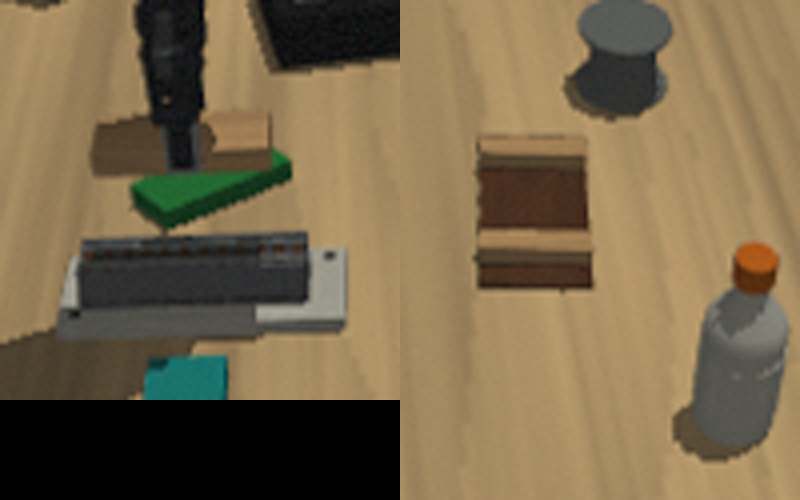

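The block is held centred, with its ends at columns 198 and 242 as projected. In the right crop, the rest's bar tops are centred at (536,240) and (533,146).

```bash
python3 - <<'E'
from h import *
a,b=[at("side",u,.016)*1000 for u in((323.6,259.6-2),(322.9,236.1-2))];d=b-a
print("side",a,b,(a+b)/2,np.hypot(*d[:2]),np.arctan2(d[1],d[0]))
a2,b2=[at("top",u,.016)*1000 for u in((311.3,184.7),(279.0,179.2))];d=b2-a2
print("top",a2,b2,(a2+b2)/2,np.hypot(*d[:2]),np.arctan2(d[1],d[0]))
for u,v in(((311.3,184.7),(323.6,257.6)),((279.0,179.2),(322.9,234.1))):print(tri(u,v))
L=cut_out("side","module");print(L[0]["extent"])
E
```

```text
side [690.6604 -11.6956  16.    ] [699.2305  63.8587  16.    ] [694.9455  26.0815  16.    ] 76.03884906640045 1.4578487616133198
top [686.7096 -12.7388  16.    ] [695.8253  62.3585  16.    ] [691.2674  24.8099  16.    ] 75.64856169747324 1.4500026800742498
(array([ 0.6887, -0.0126,  0.0162]), np.float64(0.003892321700792131))
(array([0.6974, 0.0625, 0.0166]), np.float64(0.0033877283204070867))
[194.2, 383.1, 175.8, 72.3]
```

The two views agree after the known camera bias, giving the rest at (694.5, 24) mm, axis 1.455 rad, bar tops 16 mm. Go.

Call:
{"method": "drive_tool", "body": {"targets": [{"gripper":0.45,"linear":[12,-15,5],"roll":0.08},{"gripper":0.45,"linear":[30,-38,10],"roll":0.2},{"gripper":0.45,"linear":[52,-65,10],"roll":0.34},{"gripper":0.45,"linear":[75,-93,10],"roll":0.48},{"gripper":0.45,"linear":[98,-121,10],"roll":0.62},{"gripper":0.45,"linear":[120,-149,10],"roll":0.76},{"gripper":0.45,"linear":[142,-176,10],"roll":0.9},{"gripper":0.45,"linear":[164,-203,10],"roll":1.04},{"gripper":0.45,"linear":[186,-230,10],"roll":1.18},{"gripper":0.45,"linear":[206,-255,10],"roll":1.31},{"gripper":0.45,"linear":[219,-271,10],"roll":1.42},{"gripper":0.45,"linear":[224,-277,10],"roll":1.475}]}}

```text
clock: 19.5
eef_pos: [0.6948, 0.0222, 0.1335]
ee_rot: [-0.666, 0.746, 0.001, -0.001]
contact_force: [-0.2, 0.6, -2.2]
opening: 0.0489
grasp_force: 62.0
```

Call:
{"method": "drive_tool", "body": {"targets": [{"gripper":0.45,"linear":[0,0,-25],"roll":0},{"gripper":0.45,"linear":[0,0,-50],"roll":0},{"gripper":0.45,"linear":[0,0,-75],"roll":0},{"gripper":0.45,"linear":[0,0,-90],"roll":0},{"gripper":0.45,"linear":[0,0,-90],"roll":0},{"gripper":0.45,"linear":[0,0,-90],"roll":0}]}}

```text
clock: 20.1
eef_pos: [0.6938, 0.0243, 0.0449]
ee_rot: [-0.665, 0.747, 0.0, -0.0]
contact_force: [1.1, -0.5, -0.2]
opening: 0.0483
grasp_force: 62.1
```

```bash
python3 - <<'E'
from h import *
s=capture("side")[:,:,::-1];st=state();p=st["eef_pos"];print(p,st["ee_rot"],st["opening"],st["contact_force"],st["q"])
x=np.array([np.cos(1.455),np.sin(1.455),0]);y=np.array([-x[1],x[0],0])
for nm,z in(("now",p[2]-.008),("set",.016)):
    q=p.copy();q[2]=z
    print(nm,[proj("side",q+i*.055*x+j*.025*y)[0].round(1) for i,j in((-1,-1),(-1,1),(1,1),(1,-1))])
cv2.imwrite("pics/g8.png",cv2.resize(s[195:295,275:375],(600,600),interpolation=2))
E
```

```text
[0.6943 0.0243 0.0457] [-0.6651  0.7468 -0.0001  0.0001] 0.04838885492202207 [-0.1016 -0.8524 -1.4101] [-0.0856  0.6013  0.0728  1.042  -0.     -1.5408]
now [array([336.1, 256.6]), array([311.8, 256.1]), array([311.9, 222.2]), array([334.2, 222.6])]
set [array([335.5, 264.1]), array([311.5, 263.6]), array([311.7, 229.5]), array([333.7, 229.9])]
```

View pics/g8.png

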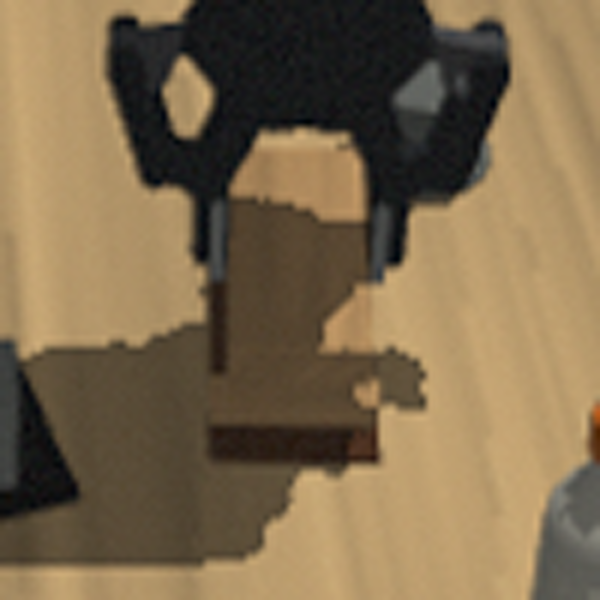

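The block hovers aligned over the rest: block columns 224–372, rest 208–378 in the crop. Lower and release.

Call:
{"method": "drive_tool", "body": {"targets": [{"gripper":0.45,"linear":[0,0,-8],"roll":0},{"gripper":0.45,"linear":[0,0,-14],"roll":0},{"gripper":0.45,"linear":[0,0,-18],"roll":0},{"gripper":0.45,"linear":[0,0,-20],"roll":0},{"gripper":0.45,"linear":[0,0,-21],"roll":0},{"gripper":0.45,"linear":[0,0,-21],"roll":0},{"gripper":0.45,"linear":[0,0,-21],"roll":0}]}}

```text
clock: 20.85
eef_pos: [0.6939, 0.0244, 0.0251]
ee_rot: [-0.665, 0.747, -0.0, 0.0]
contact_force: [-3.8, -0.2, 5.1]
opening: 0.0486
grasp_force: 62.7
```

Call:
{"method": "drive_tool", "body": {"targets": [{"gripper":0.65,"linear":[0,0,0.5],"roll":0},{"gripper":0.9,"linear":[0,0,0.5],"roll":0},{"gripper":1,"linear":[0,0,0.5],"roll":0},{"gripper":1,"linear":[0,0,0.5],"roll":0},{"gripper":1,"linear":[0,0,0.5],"roll":0},{"gripper":1,"linear":[0,0,30],"roll":0},{"gripper":1,"linear":[0,0,70],"roll":0},{"gripper":1,"linear":[0,0,115],"roll":0},{"gripper":1,"linear":[0,0,130],"roll":0},{"gripper":1,"linear":[-45,15,130],"roll":-0.14},{"gripper":1,"linear":[-90,30,130],"roll":-0.28},{"gripper":1,"linear":[-90,30,130],"roll":-0.42}]}}

```text
clock: 22.05
eef_pos: [0.5979, 0.0561, 0.1539]
ee_rot: [-0.493, 0.87, 0.002, -0.002]
contact_force: [0.2, 0.7, -0.6]
opening: 0.0859
grasp_force: 0.0
```

```bash
python3 - <<'E'
from h import *
s=capture("side")[:,:,::-1];t=capture("top")[:,:,::-1];st=state();print(st["eef_pos"],st["ee_rot"])
b=cut_out("top","bridge");b=[d for d in b if abs(d["extent"][0]-163)<15]
if b: print("top",*rect("top",b[0]["pixels"],.042))
b=cut_out("side","bridge");print(b[0]["extent"],b[0]["conf"])
m=b[0]["pixels"];ys,xs=np.nonzero(m);print(np.round([proj("side",[.467+dx,.281,.012])[0] for dx in(-.075,0,.075)],1).tolist(),xs.min(),xs.max())
o=np.zeros((600,800,3),np.uint8)
o[:300,:400]=cv2.resize(s[145:205,185:265],(400,300),interpolation=2)
o[300:600,:400]=cv2.resize(s[215:290,280:380],(400,300),interpolation=2)
o[:600,400:]=cv2.resize(t[225:325,130:197],(400,600),interpolation=2)
cv2.imwrite("pics/g9.png",o)
E
```

```text
[0.6032 0.0548 0.155 ] [-0.4942  0.8694 -0.0003  0.0003]
top [463.4534 302.1169] [149.2976  47.9042] -0.03664736028641689
[221.6, 178.9, 59.4, 20.8] 0.65
[[195.0, 187.6], [223.8, 186.1], [252.4, 184.6]] 194 251
```

View pics/g9.png

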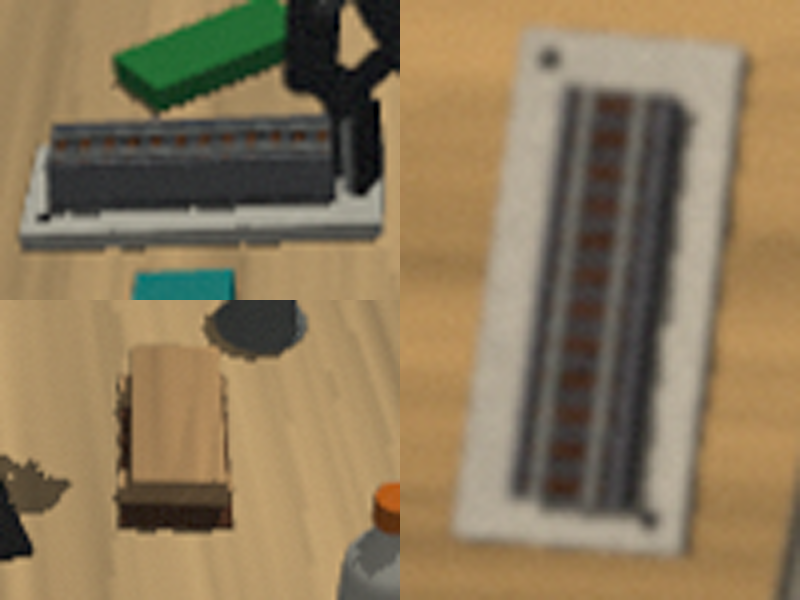

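The block rests well on both bars. The bridge centre is near (465,300) mm. I move in to grasp it.

Call:
{"method": "drive_tool", "body": {"targets": [{"gripper":1,"linear":[-20,35,0],"roll":-0.14},{"gripper":1,"linear":[-40,70,0],"roll":-0.28},{"gripper":1,"linear":[-60,105,0],"roll":-0.42},{"gripper":1,"linear":[-80,140,0],"roll":-0.56},{"gripper":1,"linear":[-100,175,0],"roll":-0.7},{"gripper":1,"linear":[-120,210,0],"roll":-0.84},{"gripper":1,"linear":[-135,240,0],"roll":-0.98},{"gripper":1,"linear":[-139,246,-30],"roll":-1.06},{"gripper":1,"linear":[-139,246,-65],"roll":-1.06},{"gripper":1,"linear":[-139,246,-74],"roll":-1.06},{"gripper":1,"linear":[-139,246,-74],"roll":-1.06}]}}

```text
clock: 23.35
eef_pos: [0.4652, 0.3, 0.0791]
ee_rot: [0.012, 1.0, -0.001, -0.001]
contact_force: [0.9, 0.1, 1.4]
opening: 0.0852
grasp_force: 0.0
```

Call:
{"method": "drive_tool", "body": {"targets": [{"gripper":1,"linear":[0,0,-20],"roll":0},{"gripper":1,"linear":[0,0,-40],"roll":0},{"gripper":1,"linear":[0,0,-51],"roll":0},{"gripper":1,"linear":[0,0,-51],"roll":0},{"gripper":0.35,"linear":[0,0,-51],"roll":0},{"gripper":0.35,"linear":[0,0,-51],"roll":0},{"gripper":0.35,"linear":[0,0,-51],"roll":0},{"gripper":0.35,"linear":[0,0,-51],"roll":0},{"gripper":0.35,"linear":[0,0,-51],"roll":0},{"gripper":0.35,"linear":[0,0,-51],"roll":0},{"gripper":0.35,"linear":[0,0,-51],"roll":0}]}}

```text
clock: 24.45
eef_pos: [0.4657, 0.3008, 0.0305]
ee_rot: [0.012, 1.0, 0.001, 0.001]
contact_force: [-0.6, -0.6, 6.2]
opening: 0.0389
grasp_force: 61.4
```

Call:
{"method": "drive_tool", "body": {"targets": [{"gripper":0.35,"linear":[0,0,2],"roll":0},{"gripper":0.35,"linear":[0,0,6],"roll":0},{"gripper":0.35,"linear":[0,0,15],"roll":0},{"gripper":0.35,"linear":[0,0,30],"roll":0},{"gripper":0.35,"linear":[0,0,60],"roll":0},{"gripper":0.35,"linear":[0,0,95],"roll":0},{"gripper":0.35,"linear":[0,0,100],"roll":0},{"gripper":0.35,"linear":[0,0,100],"roll":0}]}}

```text
clock: 25.25
eef_pos: [0.4656, 0.3006, 0.1307]
ee_rot: [0.012, 1.0, 0.001, 0.001]
contact_force: [0.9, -0.5, -2.4]
opening: 0.0388
grasp_force: 60.7
```

```bash
python3 - <<'E'
from h import *
s=capture("side")[:,:,::-1];t=capture("top")[:,:,::-1];st=state();p=st["eef_pos"];print(p,st["ee_rot"],st["opening"],st["contact_force"])
for dx in(-.075,0,.075):print(proj("side",p+[dx,-.02-.025*dx,-.016])[0])
# module: side view key points later read from the picture
o=np.zeros((600,800,3),np.uint8)
o[:300,:400]=cv2.resize(s[105:180,175:275],(400,300),interpolation=2)
o[300:600,:]=cv2.resize(s[345:420,95:295],(800,300),interpolation=2)
cv2.imwrite("pics/g10.png",o)
E
```

```text
[0.4646 0.3001 0.1286] [ 0.0124  0.9999 -0.0003 -0.0005] 0.038550563984760804 [-0.2598 -0.5286 -2.1057]
[188.3332 154.1362]
[218.6337 153.0041]
[248.8745 151.8742]
```

View pics/g10.png

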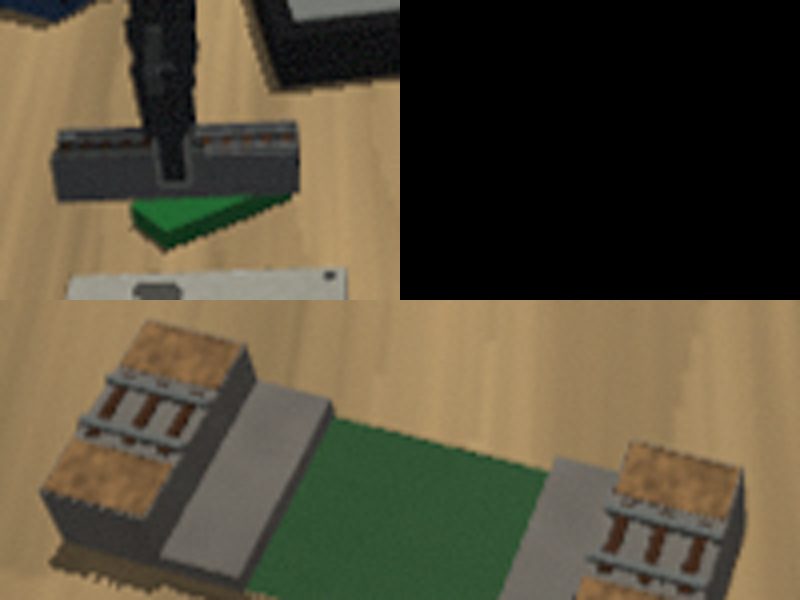

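The bridge is held level and centred: its bottom edge runs from column 188.9 to 249.1, as projected to within 0.6 px. Next I fit the module pose from points picked in both views, with the camera offsets seen so far.

```bash
python3 - <<'E'
from h import *
from scipy.optimize import least_squares as LS
sd=lambda x,y:(95+x/4-.4,345+(y-300)/4-.4); tp=lambda x,y:(398+(x-270)/3-.3,230+y/3-.3)
O=[("side",(-107,0,50),sd(145.5,412)),("side",(107,0,50),sd(657,544)),("side",(-50,40,20),sd(332,402)),("side",(-50,-40,20),sd(243,580)),("side",(50,40,20),sd(553,458)),
("top",(107,0,50),tp(468,68)),("top",(-107,0,50),tp(374,352)),("top",(50,40,20),tp(378,122)),("top",(50,-40,20),tp(474,163)),("top",(-50,40,20),tp(333,252)),("top",(-50,-40,20),tp(437,290))]
def f(v,full=False):
    r=[];c,s=np.cos(v[2]),np.sin(v[2])
    for cam,P,u in O:
        W=np.array([v[0]+c*P[0]-s*P[1],v[1]+s*P[0]+c*P[1],P[2]])/1000
        r.append(proj(cam,W)[0]+(v[3:5] if cam=="side" else v[5:7])-u)
    if full:return np.array(r)
    return np.r_[np.ravel(r),(v[3]+.2)/.5,(v[4]-2.3)/1,(v[5]+.8)/.5,(v[6]-1.8)/.5]
v=LS(f,[445,-312,-.33,0,2,0,0],x_scale=[1,1,.01,1,1,1,1]).x;print(v);print(f(v,True).round(1).tolist())
E
```

```text
[ 447.0342 -311.6052   -0.3327   -0.2529    2.1485   -0.6997    1.7488]
[[-0.2, 0.1], [-0.0, 0.0], [0.1, -0.1], [-0.7, 0.2], [1.1, -0.1], [-0.6, -0.4], [-0.1, -0.5], [-1.0, 0.2], [1.5, 0.2], [-0.3, -0.4], [0.1, 1.1]]
```

The fit is good: module at (447,-311.6) mm, angle -0.333. I carry the bridge over.

Call:
{"method": "drive_tool", "body": {"targets": [{"gripper":0.35,"linear":[0,-12,0],"roll":0},{"gripper":0.35,"linear":[0,-35,0],"roll":0},{"gripper":0.35,"linear":[-1,-65,0],"roll":-0.02},{"gripper":0.35,"linear":[-2,-100,0],"roll":-0.05},{"gripper":0.35,"linear":[-3,-135,0],"roll":-0.08},{"gripper":0.35,"linear":[-4,-170,0],"roll":-0.11},{"gripper":0.35,"linear":[-5,-205,0],"roll":-0.14},{"gripper":0.35,"linear":[-6,-240,0],"roll":-0.17},{"gripper":0.35,"linear":[-7,-275,0],"roll":-0.2},{"gripper":0.35,"linear":[-8,-310,0],"roll":-0.23},{"gripper":0.35,"linear":[-9,-345,0],"roll":-0.26},{"gripper":0.35,"linear":[-10,-380,0],"roll":-0.29}]}}

```text
clock: 26.55
eef_pos: [0.4538, -0.0814, 0.1284]
ee_rot: [0.157, 0.988, 0.0, -0.001]
contact_force: [0.8, 0.5, -1.4]
opening: 0.0388
grasp_force: 60.6
```

Call:
{"method": "drive_tool", "body": {"targets": [{"gripper":0.35,"linear":[-1,-35,0],"roll":-0.01},{"gripper":0.35,"linear":[-2,-70,0],"roll":-0.02},{"gripper":0.35,"linear":[-4,-105,0],"roll":-0.02},{"gripper":0.35,"linear":[-5,-140,0],"roll":-0.02},{"gripper":0.35,"linear":[-7,-175,0],"roll":-0.02},{"gripper":0.35,"linear":[-8,-205,0],"roll":-0.02},{"gripper":0.35,"linear":[-9,-225,0],"roll":-0.02},{"gripper":0.35,"linear":[-9,-231,0],"roll":-0.02},{"gripper":0.35,"linear":[-9,-231,-30],"roll":-0.02},{"gripper":0.35,"linear":[-9,-231,-45],"roll":-0.02},{"gripper":0.35,"linear":[-9,-231,-45],"roll":-0.02},{"gripper":0.35,"linear":[-9,-231,-45],"roll":-0.02}]}}

```text
clock: 27.75
eef_pos: [0.446, -0.3099, 0.0844]
ee_rot: [0.166, 0.986, 0.0, -0.0]
contact_force: [0.3, -0.2, -1.3]
opening: 0.0388
grasp_force: 60.6
```

```bash
python3 - <<'E'
from h import *
s=capture("side")[:,:,::-1];t=capture("top")[:,:,::-1];st=state();p=st["eef_pos"];print(p,st["ee_rot"],st["opening"],st["contact_force"],st["q"])
o=np.zeros((600,800,3),np.uint8)
o[:400,:]=cv2.resize(s[320:420,95:295],(800,400),interpolation=2)
o[400:,:268]=cv2.resize(t[230:363,398:498],(268,200))*0
cv2.imwrite("pics/g11.png",o[:400])
c,sn=np.cos(-.333),np.sin(-.333)
for P in((-.075,-.02),(.075,-.02),(-.075,.02),(.075,.02)):
    W=p+[.001+c*P[0]-sn*P[1],sn*P[0]+c*P[1],.014];u=proj("side",W)[0]+[-.25,2.1];print(P,((u+.4-[95,320])*4).round())
E
```

```text
[ 0.4465 -0.3106  0.0853] [ 0.1663  0.9861 -0.0003  0.0005] 0.03888644556067478 [-0.0397  0.1753 -1.7613] [-0.762   0.3386 -0.2747  0.9562  0.     -0.4279]
(-0.075, -0.02) [165. 201.]
(0.075, -0.02) [546. 298.]
(-0.075, 0.02) [218. 111.]
(0.075, 0.02) [585. 200.]
```

View pics/g11.png

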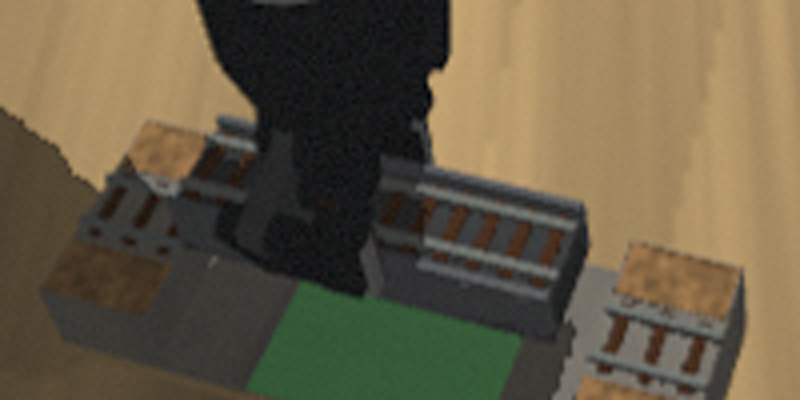

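The bridge hovers in line with the module track, its corners within about 2 mm of the projection. I lower it into the gap.

Call:
{"method": "drive_tool", "body": {"targets": [{"gripper":0.35,"linear":[-1,0,-10],"roll":0},{"gripper":0.35,"linear":[-1,0,-20],"roll":0},{"gripper":0.35,"linear":[-1,0,-28],"roll":0},{"gripper":0.35,"linear":[-1,0,-35],"roll":0},{"gripper":0.35,"linear":[-1,0,-40],"roll":0},{"gripper":0.35,"linear":[-1,0,-43],"roll":0},{"gripper":0.35,"linear":[-1,0,-45],"roll":0},{"gripper":0.35,"linear":[-1,0,-47],"roll":0},{"gripper":0.35,"linear":[-1,0,-47],"roll":0},{"gripper":0.35,"linear":[-1,0,-47],"roll":0}]}}

```text
clock: 28.85
eef_pos: [0.4451, -0.3107, 0.0384]
ee_rot: [0.167, 0.986, -0.0, 0.0]
contact_force: [-4.4, 3.0, 11.1]
opening: 0.0389
grasp_force: 62.1
```

On the seats. Release, rise, move aside and check everything.

Call:
{"method": "drive_tool", "body": {"targets": [{"gripper":0.55,"linear":[0,0,0.5],"roll":0},{"gripper":0.8,"linear":[0,0,0.5],"roll":0},{"gripper":1,"linear":[0,0,0.5],"roll":0},{"gripper":1,"linear":[0,0,0.5],"roll":0},{"gripper":1,"linear":[0,0,0.5],"roll":0},{"gripper":1,"linear":[0,0,20],"roll":0},{"gripper":1,"linear":[0,0,50],"roll":0},{"gripper":1,"linear":[0,0,90],"roll":0},{"gripper":1,"linear":[0,0,130],"roll":0},{"gripper":1,"linear":[-20,45,160],"roll":0},{"gripper":1,"linear":[-30,95,170],"roll":0},{"gripper":1,"linear":[-30,145,170],"roll":0}]}}

```text
clock: 30.05
eef_pos: [0.4148, -0.1737, 0.2086]
ee_rot: [0.168, 0.986, -0.001, 0.001]
contact_force: [0.6, 1.4, 0.1]
opening: 0.0854
grasp_force: 0.0
```

Call:
{"method": "drive_tool", "body": {"targets": [{"gripper":1,"linear":[0,50,0],"roll":0},{"gripper":1,"linear":[0,100,0],"roll":0},{"gripper":1,"linear":[0,150,0],"roll":0},{"gripper":1,"linear":[0,200,0],"roll":0},{"gripper":1,"linear":[0,250,0],"roll":0},{"gripper":1,"linear":[0,300,0],"roll":0},{"gripper":1,"linear":[0,350,0],"roll":0},{"gripper":1,"linear":[0,350,0],"roll":0},{"gripper":1,"linear":[0,350,0],"roll":0}]}}

```text
clock: 30.95
eef_pos: [0.4149, 0.1769, 0.2067]
ee_rot: [0.165, 0.986, -0.0, -0.0]
contact_force: [0.3, -0.5, -0.2]
opening: 0.0855
grasp_force: 0.0
```

```bash
python3 - <<'E'
from h import *
s=capture("side")[:,:,::-1];t=capture("top")[:,:,::-1];st=state();print(st["eef_pos"],st["clock"])
o=np.zeros((600,800,3),np.uint8)
o[:300,:]=cv2.resize(s[345:420,95:295],(800,300),interpolation=2)
o[300:,:250]=cv2.resize(t[235:365,403:493],(250,300),interpolation=2)
o[300:,250:]=cv2.resize(s[220:302,190:340],(550,300),interpolation=2)
cv2.imwrite("pics/g12.png",o)
E
```

```text
[0.4153 0.1751 0.2069] 31.05
```

View pics/g12.png

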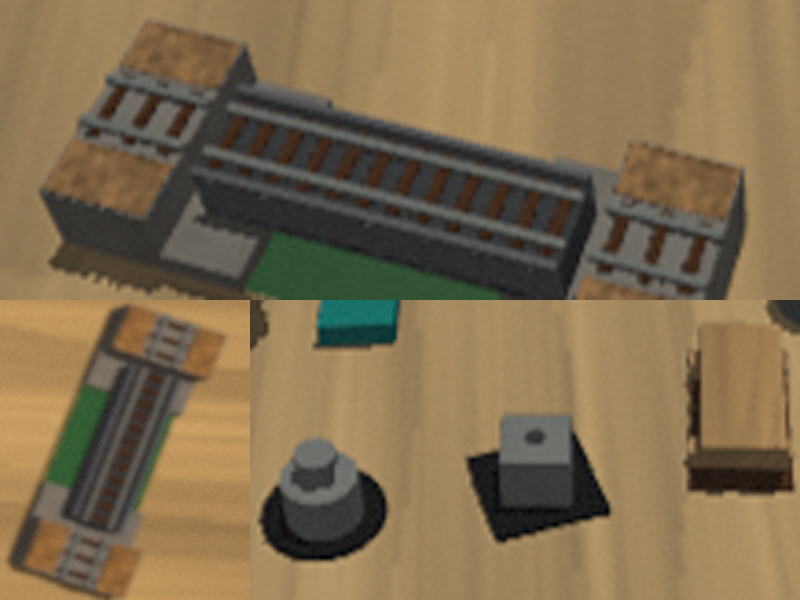

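The pictures show both weights and the block in place, and the bridge in the gap. I check its alignment numerically from the rail ends at (230,103), (205,150), (590,188) and (563,243), compared with the module's own rails. I have viewed 16 pictures, two over the 14 allowed, so I'll view no more.

```bash
python3 - <<'E'
from h import *
def mod(x,y):
    u=np.array([95+x/4-.4,345+y/4-.4])-[-.25,2.15];P=at("side",u,.05)[:2]*1000-[447,-311.6]
    c,s=np.cos(-.333),np.sin(-.333);return np.array([c*P[0]+s*P[1],-s*P[0]+c*P[1]]).round(1)
for l,q in(("bridge",[(230,103),(205,150),(590,188),(563,243)]),("emb",[(210,102),(182,150),(610,204),(590,257)])):print(l,[mod(*p).tolist() for p in q])
capture("top");L=cut_out("top","bridge");L=[d for d in L if d["extent"][0]>400]
k=np.array([-.7,1.75])
for d in L:
    m=np.roll(d["pixels"],(-2,1),(0,1));c,w,a=rect("top",m,.045);print(d["conf"],c,w,a,c-[447,-311.6])
E
```

```text
bridge [[-76.0, 12.6], [-75.4, -8.6], [75.4, 14.9], [73.1, -8.5]]
emb [[-84.0, 10.9], [-84.2, -10.9], [84.9, 10.7], [84.6, -11.1]]
0.95 [ 447.4806 -310.2865] [151.2145  49.9199] -0.32590007734070264 [0.4806 1.3135]
```

The bridge is off by about -1 mm lengthwise, +2.6 mm sideways and 0.01 rad, well within tolerance. I hand in.

```bash
python3 -c "
from cell import *
print(finish_job())"
```

```text
the job is handed in; nothing more can be done
None
```

I handed the job in at about 31 s: the last check showed both weights on their mats, the block on its rest and the bridge on its seats in line with the track, but no verdict came back, and I viewed 16 pictures where 14 were allowed.

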